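Reset a locked air pressure regulator to its red set mark

TASK

On the bench stands an air pressure regulator: a black adjusting knob above a yellow knurled lock ring, and a tilted gauge. Loosen the lock ring well first (counter-clockwise from above, about 40 degrees; do not force the knob while it is locked), turn the black knob clockwise until the gauge needle points at the red tab, then turn the lock ring clockwise until it is tight again, with the needle still at the tab. Leave the red tab and all the other things on the bench as they are.

Things in the scene. Friction and masses are not known exactly. Their poses are not given: they have to be found in the camera images.
- regulator: the regulator, fixed to the bench, upright. Origin on the bench straight under the common axis of lock ring and knob; z up, x from that axis towards the gauge. Base plate 165 x 90 x 8 mm, from x = -45 to 120 mm; square aluminium body 48 mm wide, up to z = 42 mm, brass ports along y out to 37 mm (up to z = 37 mm), tapered neck up to z = 60 mm.
- riser_top (a point): top of the upright brass riser, 16 mm across and 80 mm high, on the regulator's x axis 45 mm from the ring's axis. Only 11 mm lie between it and the ring, so a finger has no room there: when gripping the ring keep the fingers' closing line at least 0.65 rad from the regulator's x axis, either way round, through the whole turn.
- gauge_mid (a point): middle of the white gauge face, on the regulator's x axis 100 mm from the ring's axis, 66 mm above the bench. The black case is 82 mm across and tilted 40 degrees towards the knob; it reaches from 65 to 145 mm from the ring's axis and up to z = 95 mm.
- ring_grip (a point): point on the axis inside the yellow knurled lock ring, 74 mm above the bench, at the height to grip. The ring is a round disc 52 mm across, from z = 61 to z = 83 mm. Origin on the axis; it turns with the ring.
- lock_ring (a joint): angle of the lock ring in rad: 0 = tight, at its stop, as it starts; grows counter-clockwise seen from above; 1.4 = end stop. Below 0.3 it counts as clamping the knob; about 0.7 (40 degrees) is amply loose. It stays where it is left and takes about 0.16 N m to turn, either way. Tight means below 0.08.
- knob_grip (a point): point on the axis inside the black adjusting knob, 106 mm above the bench, at the height to grip. The knob is round, 35 mm across, from z = 87 mm to its top at z = 115 mm, above the wider lock ring (top at z = 83 mm: fingertips must stay above it); white line on top. Any grasp yaw will do: the riser is lower than the fingertips here.
- adjuster (a joint): angle of the black knob in rad, 0 to 4.7, grows clockwise seen from above; 0.06 N m turns it and it stays where it is left. It must not be turned while the ring clamps it; the clamping is not felt, a forced knob would slip round and spoil the thread. It starts between 0.4 and 1.2.
- set_tab (a joint): angle of the red tab on the gauge rim in rad, on the same scale as adjuster: the needle points at the middle of the tab when adjuster equals this value. Between 2.0 and 3.1 and not to be moved.
- needle_tip (a point): tip of the black gauge needle, 29 mm from the middle of the white gauge face. It turns clockwise with the knob, by the same angle. Its x axis points along the needle.
- tab_tip (a point): point on the dial under the red tab (11 mm wide, on the rim of the gauge), 29 mm from the middle of the face. Its x axis points outwards through the tab. The needle is set when needle_tip lies here.
- spray_can_mid (a point): middle of a red spray can with a white cap, 52 mm across, 150 mm tall, standing beside the regulator; a bystander.
- bottle_brown_mid (a point): middle of a brown bottle with black cap, 33 mm across, 68 mm tall, standing near the regulator; a bystander.
- bottle_green_mid (a point): middle of a white bottle with green cap, 32 mm across, 58 mm tall, standing near the regulator; a bystander.
- tub_orange_mid (a point): middle of an orange tub, 62 mm across, 44 mm tall, standing near the regulator; a bystander.
- spool_mid (a point): middle of a small spool with blue flanges, 58 mm across, 42 mm tall; a bystander.

How it is judged:
By the outcome, as a careful person would: the job done as asked, in the order asked, and still so for the second after the job is handed in, with the robot touching nothing.
It also fails if it takes over 48 s, if anything falls off the work surface, if the arm or the gripper's body presses on something with over 40 N, if the wrist force passes 120 N, or if a joint passes its speed limit or range.

ROBOT

A 6-joint arm with a two-finger parallel gripper is mounted at the origin on the work surface; the furniture and walls round the work are solid. World frame = base frame: x ahead of the robot, y to its left, z up, the work surface at z = 0. Lengths are in mm, angles in rad, forces in N, time in s.
With the tool pointing down it reaches from about 350 to 875 mm from the base axis. Payload 4.2 kg.
Tool frame: the origin (TCP) lies at the very end of the fingers, on their centre line; the grasp point (between the pads) lies 19 mm behind it; z points along the fingers, y is the direction in which the jaws open and shut (so a half turn about z gives the same grasp; the last joint's range is limited). The gripper opens to 85 mm and grips with 20 to 120 N. Pads are 22 mm wide; open, the fingers measure 114 mm over their backs; the gripper's body (76 mm by 85 mm) begins 54 mm behind the grasp point. The pads swing forward as they close: fully open they stand 13 mm farther back than shut.
Start: joints at [-0.872, 0.385, 0.008, 0, -1.194, -0.259], TCP at [266.111, -565.495, 231.312] pointing down, gripper open.
Joint ranges: [-3.14, 3.14], [-1.21, 2.06], [-1.07, 1.41], [-3.16, 2.05], [-2.99, -0.16], [-3.1, 3.1]. Speed limits (rad/s): [2.79, 2.79, 3.14, 3.14, 3.14, 3.14].

INTERFACE

Orientations are given as a unit quaternion [x, y, z, w].
In Python, from bench import arm, optics, job gives the robot as it stands.
- The arm moves only by the tool send_rows, never from a script. Its argument "steps" is a list that holds one entry, the list of rows, each a list of 5 numbers: the shift along the tool's x, y, z in cm, then the turn about the tool's z in rad, then the opening, from 0 (shut) to 1 (fully open). A call has 1 to 10 rows; each row shifts and turns the pose as measured when the row begins, along the tool's axes as they then stand; what a row does not reach is not made up. A row lasts 1/12 s, in which the tool goes at most 41.7 mm and 7.16 degrees, less where a joint would pass 70% of its speed; a pose out of reach is approached as far as the arm can. A call with a gripper value outside its range is refused whole. The fingers move at their own pace and stop on an object; the grip force is fixed at half the most. Time passes only in rows, so rows that do not move let the fingers close. It gives the time, the measured TCP pose, the force and the opening at its end, in the units of the state.
- arm.read_state(): the state, without advancing time (a new reading comes with each control period).
- optics.get_image(name): name is "scene" or "top" or "wrist"; returns (picture, depth): 400x640x3 uint8, blue, green, red; 400x640 float32, mm along the optical axis (not along the pixel's ray), 0 where there is no reading.
- optics.get_calibration(name): a dict with "K" (3x3 intrinsics, pixels), "rvec" (rotation vector, rad) and "tvec" (3), from world to camera coordinates, as OpenCV has them; the wrist camera has in their place "hand_eye" (4x4, takes a point from camera to tool coordinates, whose origin is the TCP and whose axes are the flange's). Camera axes: x right, y down, z forward; pixel columns grow to the right and rows downward; lengths in mm; the calibration is good to about 2 mm. A picture is of the moment at which its call begins: read the wrist's pose just before it. get_calibration takes no time and is no camera call.
- job.job_done(): hands the job in, once; it reports no verdict.
The state is a dict: "clock": time; "joints": joint angles; "joint_vel": joint speeds; "joint_efforts": joint torques, N m; "position": TCP position; "ee_rot": TCP orientation; "contact_force": force on the tool from outside, world axes, zero at the start; "wrist_torque": the same for the moment, N m; "gripper_width": finger opening in mm.
Only numpy, scipy, OpenCV 4.12 (cv2) and the standard library are available. Lean on these libraries where they do the work, as an engineer would, in place of code of your own. Each camera call takes 0.05 s, during which the arm holds its last target. There are 200 camera calls.

## Working session

There is one attempt and no reset: what is moved stays moved. The work goes in short steps, Python scripts to look and compute and a tool call to move; the robot and the scene stay as the last step left them, time stands still between calls to the robot, and variables do not carry over. Pictures are saved under pics/ and viewed, about 8 in all and at most 12, crops included, and the job is handed in when it is done.

Besides the shell and the picture viewer there is one more tool, called after "Request:" as name(argument=value, ...), one argument or row to a line, values as JSON. send_rows: Moves the arm, as the interface text tells. Its arguments: {"type":"object","properties":{"steps":{"type":"array","items":{"type":"array","items":{"type":"array","items":{"type":"number"}}}}},"required":["steps"]}

```bash
mkdir -p pics
python3 - <<'E'
from bench import arm,optics
import cv2,numpy as np
print(arm.read_state())
for n in("scene","top"):
    p,d=optics.get_image(n);cv2.imwrite(f"pics/{n}0.png",p);np.savez(f"pics/{n}0.npz",p=p,d=d)
    print(n,optics.get_calibration(n))
print(optics.get_calibration("wrist"))
E
```

```text
{'clock': 0.0, 'joints': array([-8.72391810e-01,  3.85566110e-01,  6.61563307e-03, -5.25126595e-04,
       -1.19399202e+00, -2.58614347e-01]), 'joint_vel': array([ 0.00044918, -0.00110557,  0.00132646, -0.00040803, -0.00101405,
       -0.0005672 ]), 'joint_efforts': array([ 2.12566224e-04, -3.92293167e+01,  1.88403136e+01,  4.18613970e+00,
       -4.57830029e-03, -1.48335198e-05]), 'position': array([ 265.87324365, -564.97766613,  230.20794951]), 'ee_rot': array([-2.18032563e-01,  9.75940874e-01,  1.06492690e-03, -2.77478946e-04]), 'contact_force': array([ 0.28445576,  0.75834623, -0.9893585 ]), 'wrist_torque': array([-0.00769097, -0.00794157, -0.02238737]), 'gripper_width': 85.43392709083467}
scene {'K': array([[510.07720165,   0.        , 320.78164482],
       [  0.        , 510.07720165, 192.11265373],
       [  0.        ,   0.        ,   1.        ]]), 'rvec': array([ 2.05693211, -1.05406057,  0.50247088]), 'tvec': array([-281.24633697,  312.0999536 ,  626.74931372])}
top {'K': array([[453.20262042,   0.        , 318.41492636],
       [  0.        , 453.20262042, 201.05815802],
       [  0.        ,   0.        ,   1.        ]]), 'rvec': array([ 2.18162004, -2.18359258,  0.08701006]), 'tvec': array([  -7.66109938,  508.05960549, 1039.67279958])}
{'K': array([[323.00869972,   0.        , 320.10502738],
       [  0.        , 323.00869972, 198.49760108],
       [  0.        ,   0.        ,   1.        ]]), 'hand_eye': array([[ 1.13403936e-04, -9.65076101e-01, -2.61969668e-01,
         6.61525057e+01],
       [ 9.99999893e-01, -8.29244986e-06,  4.63438265e-04,
        -4.16948966e-01],
       [-4.49425564e-04, -2.61969693e-01,  9.65075996e-01,
        -1.41937986e+02],
       [ 0.00000000e+00,  0.00000000e+00,  0.00000000e+00,
         1.00000000e+00]])}
```

View pics/top0.png

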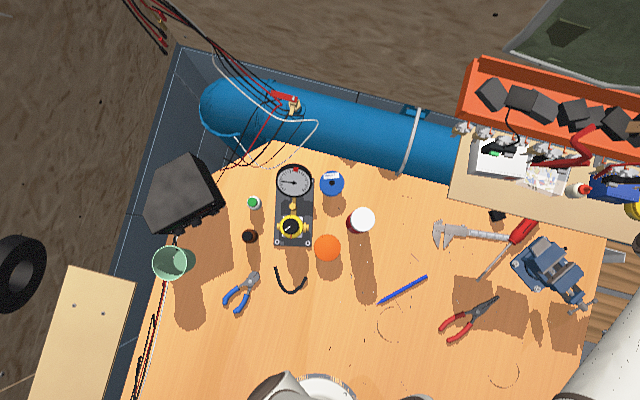

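View pics/scene0.png

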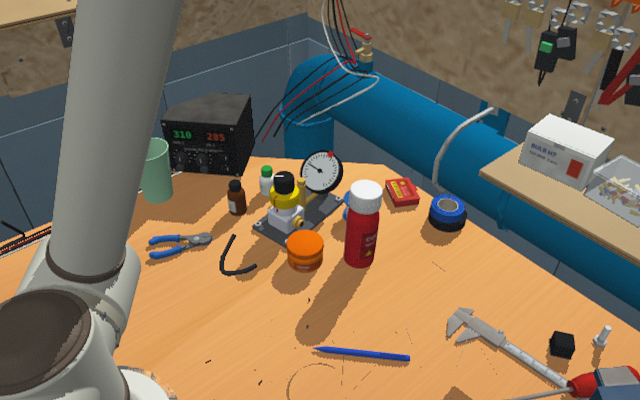

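Top view: knob at about (291,227), riser (292,206), gauge face (294,182), with the red tab on the gauge's upper rim near (296,168). The can is at (361,220), tub (327,247), brown bottle (250,236), green bottle (254,203) and spool (332,183).

```bash
cat > h.py <<'E'
import numpy as np,cv2
from bench import arm,optics
from scipy.spatial.transform import Rotation as R
def world(u,v,d,c):
    p=np.linalg.inv(c["K"])@[u,v,1]*d
    return cv2.Rodrigues(c["rvec"])[0].T@(p-c["tvec"])
def ray_z(u,v,z,c):
    M=cv2.Rodrigues(c["rvec"])[0].T;o=-M@c["tvec"];r=M@np.linalg.inv(c["K"])@[u,v,1]
    return o+r*(z-o[2])/r[2]
def proj(P,c): return cv2.projectPoints(np.float64(P).reshape(-1,1,3),c["rvec"],c["tvec"],c["K"],None)[0].reshape(-1,2)
def wcal(s):
    c=optics.get_calibration("wrist");T=np.eye(4);T[:3,:3]=R.from_quat(s["ee_rot"]).as_matrix();T[:3,3]=s["position"]
    W=np.linalg.inv(T@c["hand_eye"]);return dict(K=c["K"],rvec=cv2.Rodrigues(W[:3,:3])[0].ravel(),tvec=W[:3,3])
def st():
    s=arm.read_state();return s
E
python3 - <<'E'
from h import *
z=np.load("pics/top0.npz");d=z["d"];c=optics.get_calibration("top")
for n,u,v,h in [("knob",291,227,115),("riser",292,206,80),("gauge",294,182,66),("can",361,220,150),("tub",327,247,44),("brown",250,236,68),("green",254,203,58),("spool",332,183,42)]:
    print(n,world(u,v,d[v,u],c).round(),ray_z(u,v,h,c).round())
p=z["p"][150:270,230:390];cv2.imwrite("pics/topc.png",cv2.resize(p,None,fx=5,fy=5,interpolation=cv2.INTER_CUBIC))
M=R.from_quat(arm.read_state()["ee_rot"]).as_matrix();print(M.round(3))
E
```

```text
knob [446.  50. 112.] [446.  50. 115.]
riser [493.  50.  79.] [492.  50.  80.]
gauge [547.  46.  70.] [547.  47.  66.]
can [459. -96. 143.] [459. -95. 150.]
tub [402. -27.  43.] [402. -27.  44.]
brown [427. 144.  66.] [427. 144.  68.]
green [501. 138.  53.] [501. 137.  58.]
spool [548. -39.  41.] [548. -39.  42.]
[[-0.905 -0.426 -0.001]
 [-0.426  0.905  0.002]
 [ 0.     0.002 -1.   ]]
```

View pics/topc.png

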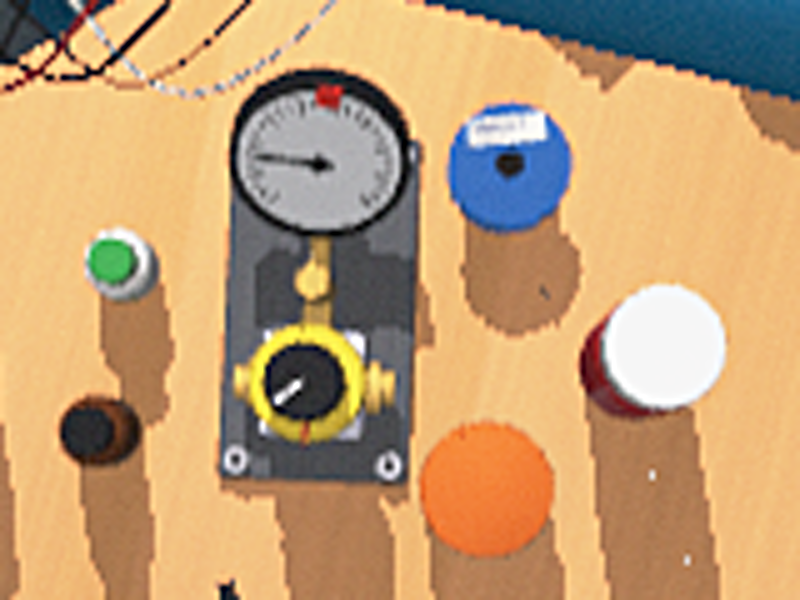

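Enlarged crop: knob centre (304,382), ring centre (307,382), gauge centre (320,163), needle pointing left, red tab near 12 o'clock at (329,97). The regulator yaw is about -0.04 rad and the needle needs roughly 1.5 rad. Now moving above it.

Request:
send_rows(
  steps=[
    [[-2.66,3.0,0,0,1],[-2.66,3.0,0,0,1],[-2.66,3.0,0,0,1],[-2.66,3.0,0,0,1],[-2.66,3.0,0,0,1],[-2.66,3.0,0,0,1],[-2.66,3.0,0,0,1],[-2.66,3.0,0,0,1],[-2.66,3.0,0,0,1],[-2.66,3.0,0,0,1]],
  ],
)

```text
clock: 0.93
position: [379.1, -171.4, 223.9]
ee_rot: [-0.21, 0.978, 0.005, -0.004]
contact_force: [1.1, -0.0, -0.2]
gripper_width: 85.2
```

Request:
send_rows(
  steps=[
    [[-2.66,3.0,0,0,1],[-2.66,3.0,0,0,1],[-2.66,3.0,0,0,1],[-2.66,3.0,0,0,1],[-2.66,3.0,0,0,1],[-2.66,3.0,0,0,1],[0,0,0,0.12,1],[0,0,0,0.12,1],[0,0,0,0.12,1],[0,0,0,0.12,1]],
  ],
)

```text
clock: 1.77
position: [449.8, 78.1, 223.7]
ee_rot: [0.031, 1.0, 0.004, -0.005]
contact_force: [1.7, 0.1, -0.3]
gripper_width: 85.5
```

Request:
send_rows(
  steps=[
    [[0,0,0,0.12,1],[0,0,0,0.12,1],[0,0,0,0.12,1],[0,0,0,0,1],[0,0,0,0,1]],
  ],
)

```text
clock: 2.18
position: [448.1, 78.5, 221.6]
ee_rot: [0.217, 0.976, 0.002, -0.008]
contact_force: [0.1, -0.6, -0.6]
gripper_width: 85.4
```

Run:
```python
from h import *
s=st();c=wcal(s);p,d=optics.get_image("wrist");np.savez("pics/w1.npz",p=p,d=d,**c)
M=R.from_quat(s["ee_rot"]).as_matrix();print(s["position"],s["joints"].round(2),M.round(3),np.arctan2(M[1,1],M[0,1]))
print(proj([446,50,115],c),proj([446,50,0],c))
cv2.imwrite("pics/w1.png",p)
```

```text
[448.1415959   78.4737404  221.62420127] [ 0.52  0.11 -0.39 -0.02 -1.08 -2.52] [[-0.906  0.424 -0.015]
 [ 0.423  0.906  0.008]
 [ 0.017  0.    -1.   ]] 1.1334459565437234
[[287.07406795 211.02319002]] [[296.84406144 182.77769382]]
```

View pics/w1.png

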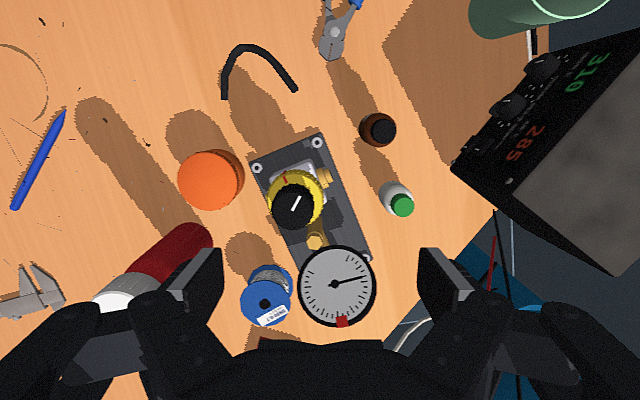

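Wrist view: knob top centre about (296,206), ring behind it at (296,199), gauge centre (337,285), needle tip (367,276), tab (342,321).

```bash
cat >> h.py <<'E'
def gauge(pts,c,O,yaw):
    # pts: pixels -> angles (cw seen from face) on tilted face; O = axis xy
    x=np.array([np.cos(yaw),np.sin(yaw),0]);y=np.array([-x[1],x[0],0]);z=np.array([0,0,1.])
    t=np.radians(40);n=-np.sin(t)*x+np.cos(t)*z;up=np.cos(t)*x+np.sin(t)*z;rt=-y
    C=np.array([*O,0])+100*x+66*z
    M=cv2.Rodrigues(c["rvec"])[0].T;o=-M@c["tvec"];out=[]
    for u,v in pts:
        r=M@np.linalg.inv(c["K"])@[u,v,1];P=o+r*(np.dot(C-o,n)/np.dot(r,n))-C
        out.append((P@rt,P@up))
    return np.array(out)
E
python3 - <<'E'
from h import *
z=np.load("pics/w1.npz");c={k:z[k] for k in("K","rvec","tvec")}
print(ray_z(296,206,115,c),ray_z(316,241,80,c),ray_z(337,285,66,c), [z["d"][v,u] for u,v in((296,206),(337,285))])
k=ray_z(296,206,115,c);g=ray_z(337,285,66,c);yaw=np.arctan2(*(g-k)[1::-1]);print(yaw,np.hypot(*(g-k)[:2]))
q=gauge([(337,285),(367,276),(342,321)],c,k[:2],yaw);print(q);q=q-q[0];a=np.arctan2(q[:,0],q[:,1]);print(a,a[2]-a[1])
p=z["p"][180:330,240:390];cv2.imwrite("pics/w1c.png",cv2.resize(p,None,fx=4,fy=4,interpolation=cv2.INTER_CUBIC))
E
```

```text
[445.27675675  58.35288911 115.        ] [491.57858616  53.84070983  80.        ] [549.09109566  50.31814843  66.        ] [np.float32(259.95874), np.float32(326.00937)]
-0.077241307841459 104.12480021625554
[[ -0.33552297   3.69848264]
 [-32.04916696   4.8055123 ]
 [  5.1718128   37.77386314]]
[ 0.         -1.53590345  0.16023651] 1.6961399539126203
```

View pics/w1c.png

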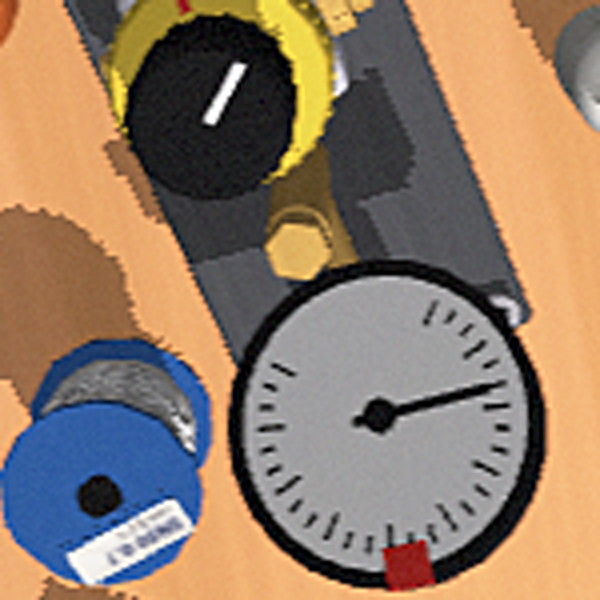

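Request:
send_rows(
  steps=[
    [[-0.4,-1.2,2,0,1],[-0.4,-1.2,2,0,1],[0,0,0.8,0,1],[0,0,0,0,1],[0,0,0,0,1]],
  ],
)

```text
clock: 2.65
position: [445.5, 53.5, 172.9]
ee_rot: [0.212, 0.977, 0.003, -0.007]
contact_force: [-0.3, 1.0, 0.1]
gripper_width: 85.5
```

Run:
```python
from h import *
z=np.load("pics/w1.npz");c={k:z[k] for k in("K","rvec","tvec")}
print(ray_z(293.25,206.5,115,c),ray_z(314.75,241.75,80,c),ray_z(335,283.5,66,c))
for yaw in(-.03,-.07):
  for O in((446,50),(446,55)):
    q=gauge([(335,283.5),(365,276.25),(342,321.75)],c,O,yaw);q=q-q[0];a=np.arctan2(q[:,0],q[:,1]);print(yaw,O,a,a[2]-a[1],np.hypot(*q.T))
s=st();c=wcal(s);p,d=optics.get_image("wrist");np.savez("pics/w2.npz",p=p,d=d,**c)
M=R.from_quat(s["ee_rot"]).as_matrix();print(s["position"],s["joints"].round(2),M.round(3))
cv2.imwrite("pics/w2.png",p)
```

```text
[444.71576337  56.17210707 115.        ] [491.76098034  52.45484702  80.        ] [546.67936474  49.16581184  66.        ]
-0.03 (446, 50) [ 0.         -1.44015016  0.15043621] 1.590586372599986 [ 0.         31.51125946 37.10155322]
-0.03 (446, 55) [ 0.         -1.44015016  0.15043621] 1.5905863725999863 [ 0.         31.50204668 37.09070604]
-0.07 (446, 50) [ 0.         -1.47577748  0.11919883] 1.5949763159683272 [ 0.         31.46349721 37.12397017]
-0.07 (446, 55) [ 0.         -1.47577748  0.11919883] 1.5949763159683281 [ 0.         31.44213428 37.09876392]
[445.53506953  53.54041316 172.94533528] [ 0.47  0.15 -0.48 -0.02 -0.95 -2.46] [[-0.91   0.414 -0.012]
 [ 0.414  0.91   0.009]
 [ 0.015  0.003 -1.   ]]
```

View pics/w2.png

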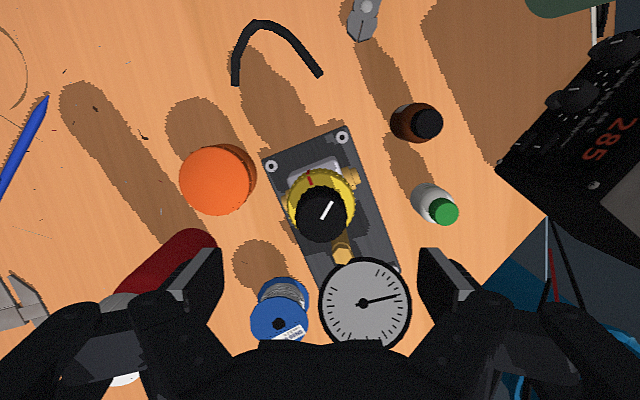

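Wrist view: knob top centre (321,213), midway between the fingers (columns about 195 and 445), so it is centred along the closing line.

Run:
```python
from h import *
z=np.load("pics/w2.npz");c={k:z[k] for k in("K","rvec","tvec")}
k=ray_z(321,213,115,c);s=st();M=R.from_quat(s["ee_rot"]).as_matrix()
print(k,M.T@(k-s["position"]),ray_z(321,206,83,c),ray_z(343,251,80,c),ray_z(364,303,66,c))
```

```text
[443.27590794  55.16091591 115.        ] [ 1.94275605  0.0757936  58.1904773 ] [447.22808287  53.60281065  83.        ] [488.63060119  53.84428435  80.        ] [546.97391196  49.59748735  66.        ]
```

Request:
send_rows(
  steps=[
    [[-0.03,0,3,0,1],[-0.03,0,3,0,1],[-0.03,0,3,0,1],[-0.03,0,2.9,0,1],[0,0,0,0,1],[0,0,0,0,1]],
  ],
)

```text
clock: 3.2
position: [455.5, 60.2, 58.6]
ee_rot: [0.207, 0.978, 0.009, 0.003]
contact_force: [0.6, 0.4, 0.3]
gripper_width: 85.4
```

Run:
```python
from h import *
s=st();M=R.from_quat(s["ee_rot"]).as_matrix();print(s["position"],s["joints"].round(3),M.round(3),s["contact_force"]);print(M.T@(np.array([445,54,55])-s["position"]))
```

```text
[455.50724374  60.19274292  58.56753415] [ 0.48   0.321 -0.612 -0.017 -0.623 -2.454] [[-0.914  0.405  0.009]
 [ 0.405  0.914  0.016]
 [-0.002  0.019 -1.   ]] [0.55942557 0.35296179 0.27525315]
[ 7.10045503 -9.98553626  3.36929367]
```

Request:
send_rows(
  steps=[
    [[0.35,-0.5,0.15,0,1],[0.35,-0.5,0.15,0,1],[0,0,0,0,1],[0,0,0,0,1]],
  ],
)

```text
clock: 3.53
position: [447.9, 55.5, 60.7]
ee_rot: [0.206, 0.978, 0.012, 0.007]
contact_force: [0.9, -1.1, -0.4]
gripper_width: 85.5
```

```bash
cat > chk.py <<'E'
from h import *
import sys
s=st();M=R.from_quat(s["ee_rot"]).as_matrix();print(s["clock"],s["position"].round(1),"j6",s["joints"][5].round(3),"yaw",np.arctan2(M[1,1],M[0,1]).round(3),"tilt",M[:,2].round(3),"F",s["contact_force"].round(1),s["wrist_torque"].round(2),"w",s["gripper_width"])
print("tool shift to target",(M.T@(np.array([445,54,float(sys.argv[1])])-s["position"])).round(1))
E
python3 chk.py 54
```

```text
3.5333 [447.9  55.5  60.7] j6 -2.451 yaw 1.156 tilt [ 0.019  0.02  -1.   ] F [ 0.9 -1.1 -0.4] [-0.05  0.03  0.01] w 85.54629281527069
tool shift to target [ 2.1 -2.7  6.6]
```

Request:
send_rows(
  steps=[
    [[0.1,-0.2,0.4,0,1],[0.1,-0.1,0.4,0,1],[0,0,0,0,1],[0,0,0,0,1]],
  ],
)

```text
clock: 3.87
position: [446.2, 54.1, 54.7]
ee_rot: [0.206, 0.978, 0.014, 0.01]
contact_force: [0.3, -0.5, 0.7]
gripper_width: 85.5
```

```bash
python3 chk.py 54
```

```text
3.8667 [446.2  54.1  54.7] j6 -2.449 yaw 1.156 tilt [ 0.025  0.023 -0.999] F [ 0.3 -0.5  0.7] [-0.12  0.07 -0.01] w 85.49457173157246
tool shift to target [ 1.  -0.6  0.7]
```

Request:
send_rows(
  steps=[
    [[0.05,0,0,0,0.5],[0,0,0,0,0],[0,0,0,0,0],[0,0,0,0,0],[0,0,0,0,0],[0,0,0,0,0]],
  ],
)

```text
clock: 4.37
position: [445.8, 54.6, 55.2]
ee_rot: [0.206, 0.979, 0.014, 0.01]
contact_force: [-0.2, -1.1, -0.9]
gripper_width: 50.1
```

```bash
python3 chk.py 54
```

```text
4.3667 [445.8  54.6  55.2] j6 -2.45 yaw 1.157 tilt [ 0.025  0.023 -0.999] F [-0.2 -1.1 -0.9] [-0.14  0.   -0.04] w 50.07060535972783
tool shift to target [ 0.5 -0.9  1.2]
```

Gripped (width 50) with little side force. Loosening counter-clockwise (negative turn).

Request:
send_rows(
  steps=[
    [[0,0,0,-0.12,0],[0,0,0,-0.12,0],[0,0,0,-0.12,0],[0,0,0,-0.12,0]],
  ],
)

```text
clock: 4.7
position: [445.6, 53.7, 55.2]
ee_rot: [-0.041, 0.999, 0.011, 0.012]
contact_force: [0.2, -1.3, 2.2]
gripper_width: 50.3
```

```bash
python3 chk.py 54
```

```text
4.7 [445.6  53.7  55.2] j6 -1.953 yaw 1.653 tilt [ 0.024  0.023 -0.999] F [ 0.2 -1.3  2.2] [-0.13  0.11 -0.21] w 50.33568938536602
tool shift to target [0.6 0.3 1.2]
```

Request:
send_rows(
  steps=[
    [[0,0,0,-0.12,0],[0,0,0,-0.12,0],[0,0,0,-0.06,0],[0,0,0,0,0]],
  ],
)

```text
clock: 5.03
position: [445.7, 53.1, 55.2]
ee_rot: [-0.196, 0.98, 0.009, 0.014]
contact_force: [-0.2, 0.2, 1.9]
gripper_width: 50.2
```

```bash
python3 chk.py 54
```

```text
5.0333 [445.7  53.1  55.2] j6 -1.636 yaw 1.966 tilt [ 0.024  0.023 -0.999] F [-0.2  0.2  1.9] [0.69 0.49 0.16] w 50.21975647733434
tool shift to target [0.4 1.1 1.2]
```

Request:
send_rows(
  steps=[
    [[0,0,0,0,1],[0,0,0,0,1],[0,0,0,0,1],[0,0,0,0,1],[0,0,0,0,1],[0,0,-3,0,1],[0,0,-3,0,1],[0,0,-3,0,1],[0,0,-3,0,1],[0,0,0,0,1]],
  ],
)

```text
clock: 5.87
position: [441.9, 49.7, 177.7]
ee_rot: [-0.194, 0.981, 0.007, 0.01]
contact_force: [0.9, 0.2, 0.3]
gripper_width: 85.2
```

Request:
send_rows(
  steps=[
    [[0,0,0,-0.12,1],[0,0,0,-0.12,1],[0,0,0,-0.12,1],[0,0,0,-0.12,1],[0,0,0,-0.12,1],[0,0,0,-0.1,1],[0,0,0,0,1]],
  ],
)

```text
clock: 6.45
position: [442.0, 50.4, 179.3]
ee_rot: [-0.531, 0.847, 0.003, 0.015]
contact_force: [-0.4, 0.1, 0.6]
gripper_width: 85.7
```

```bash
python3 chk.py 91
python3 - <<'E'
from h import *
s=st();c=wcal(s);p,d=optics.get_image("wrist");np.savez("pics/w3.npz",p=p,d=d,**c)
cv2.imwrite("pics/w3.png",p)
E
```

```text
6.45 [442.   50.4 179.3] j6 -0.919 yaw 2.689 tilt [ 0.022  0.022 -1.   ] F [-0.4  0.1  0.6] [-0.06  0.07 -0.05] w 85.68868826635693
tool shift to target [-2.  -0.2 88.4]
```

View pics/w3.png

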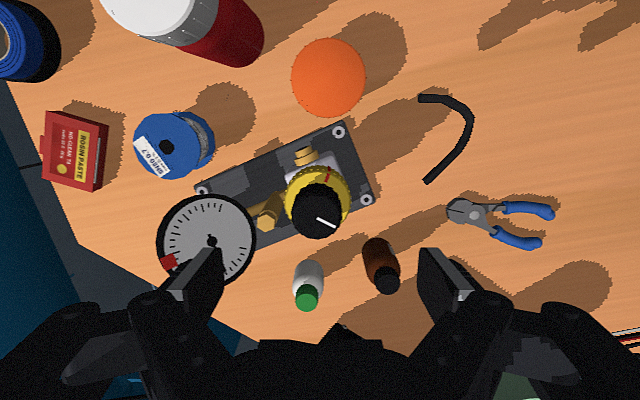

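The ring's red mark is now at (330,175) with the ring centre near (317,195); the knob is at (314,210) and the gauge to the left.

Run:
```python
from h import *
for f,m,k in(("w2",(310,180),(321,213)),("w3",(330,175),(314,210))):
    z=np.load(f"pics/{f}.npz");c={k_:z[k_] for k_ in("K","rvec","tvec")}
    K=ray_z(*k,115,c);d=ray_z(*m,83,c)-np.array([445,54,0]);print(K,np.arctan2(d[1],d[0]))
```

```text
[443.27590794  55.16091591 115.        ] 3.1187521986548896
[446.2195309   47.70449211 115.        ] -2.3449721313023977
```

Ring turned about 0.82 rad by its mark, matching the wrist turn of 0.81. Now down to the knob.

Request:
send_rows(
  steps=[
    [[-0.05,0,2,0,1],[-0.05,0,2,0,1],[-0.05,0,2,0,1],[0,0,0,0,1],[0,0,0,0,1]],
  ],
)

```text
clock: 6.92
position: [445.1, 53.5, 118.3]
ee_rot: [-0.523, 0.852, 0.003, 0.017]
contact_force: [1.3, 0.2, 1.3]
gripper_width: 85.4
```

```bash
python3 chk.py 91
```

```text
6.9167 [445.1  53.5 118.3] j6 -0.938 yaw 2.672 tilt [ 0.026  0.023 -0.999] F [1.3 0.2 1.3] [-0.02 -0.02  0.04] w 85.41430066075188
tool shift to target [ 0.5  0.7 27.3]
```

Request:
send_rows(
  steps=[
    [[0,0,1,0,1],[0,0,1,0,1],[0,0,0.7,0,1],[0,0,0,0,1],[0,0,0,0,1]],
  ],
)

```text
clock: 7.33
position: [448.7, 55.2, 94.5]
ee_rot: [-0.521, 0.853, 0.002, 0.02]
contact_force: [-0.0, 0.1, 0.5]
gripper_width: 85.3
```

```bash
python3 chk.py 91
```

```text
7.3333 [448.7  55.2  94.5] j6 -0.943 yaw 2.667 tilt [ 0.032  0.025 -0.999] F [-0.   0.1  0.5] [-0.05  0.07 -0.02] w 85.3099898275724
tool shift to target [2.9 2.8 3.4]
```

Request:
send_rows(
  steps=[
    [[0.25,0.25,0.25,0,1],[0,0,0,0,1],[0,0,0,0,1]],
  ],
)

```text
clock: 7.58
position: [446.3, 54.6, 93.6]
ee_rot: [-0.521, 0.853, 0.002, 0.022]
contact_force: [0.3, 0.1, 0.1]
gripper_width: 85.3
```

```bash
python3 chk.py 91
```

```text
7.5833 [446.3  54.6  93.6] j6 -0.946 yaw 2.667 tilt [ 0.036  0.027 -0.999] F [0.3 0.1 0.1] [-0.06  0.1   0.02] w 85.27599253383613
tool shift to target [1.2 0.9 2.5]
```

Request:
send_rows(
  steps=[
    [[0.15,0.05,0.3,0,1],[0,0,0,0,0],[0,0,0,0,0],[0,0,0,0,0],[0,0,0,0,0],[0,0,0,0,0],[0,0,0,0,0],[0,0,0,0,0]],
  ],
)

```text
clock: 8.25
position: [447.3, 53.0, 92.2]
ee_rot: [-0.522, 0.853, 0.001, 0.024]
contact_force: [0.2, 0.8, 0.1]
gripper_width: 32.7
```

```bash
python3 chk.py 91
```

```text
8.25 [447.3  53.   92.2] j6 -0.944 yaw 2.668 tilt [ 0.041  0.026 -0.999] F [0.2 0.8 0.1] [0.36 0.31 0.08] w 32.70248717540553
tool shift to target [0.2 2.6 1.2]
```

Request:
send_rows(
  steps=[
    [[0,0,0,0.12,0],[0,0,0,0.12,0],[0,0,0,0.12,0],[0,0,0,0.12,0],[0,0,0,0.12,0],[0,0,0,0.12,0],[0,0,0,0.12,0],[0,0,0,0.12,0],[0,0,0,0.12,0],[0,0,0,0,0]],
  ],
)

```text
clock: 9.08
position: [446.9, 53.2, 92.2]
ee_rot: [0.012, 1.0, 0.011, 0.019]
contact_force: [0.3, 0.4, 0.0]
gripper_width: 33.0
```

```bash
python3 chk.py 91
```

```text
9.0833 [446.9  53.2  92.2] j6 -2.073 yaw 1.547 tilt [ 0.038  0.022 -0.999] F [0.3 0.4 0. ] [-0.83 -0.08 -0.05] w 33.007399410754815
tool shift to target [2.  0.8 1.2]
```

Request:
send_rows(
  steps=[
    [[0,0,0,0.12,0],[0,0,0,0.12,0],[0,0,0,0.12,0],[0,0,0,0.03,0],[0,0,0,0,0]],
  ],
)

```text
clock: 9.5
position: [446.8, 53.3, 92.2]
ee_rot: [0.204, 0.979, 0.012, 0.015]
contact_force: [1.6, 1.8, 0.9]
gripper_width: 32.9
```

```bash
python3 chk.py 91
python3 - <<'E'
from h import *
p,d=optics.get_image("scene");q,_=optics.get_image("top");w,_=optics.get_image("wrist")
f=lambda a,s:cv2.resize(a,(s,s),interpolation=cv2.INTER_CUBIC)
A=np.hstack([f(p[140:200,290:350],400),f(q[155:215,265:325],400)])
cv2.imwrite("pics/g4.png",A);cv2.imwrite("pics/w4.png",w)
E
```

```text
9.5 [446.8  53.3  92.2] j6 -2.466 yaw 1.161 tilt [ 0.034  0.017 -0.999] F [1.6 1.8 0.9] [-0.84  0.07 -0.02] w 32.909570564989814
tool shift to target [ 1.9 -0.1  1.1]
```

View pics/g4.png

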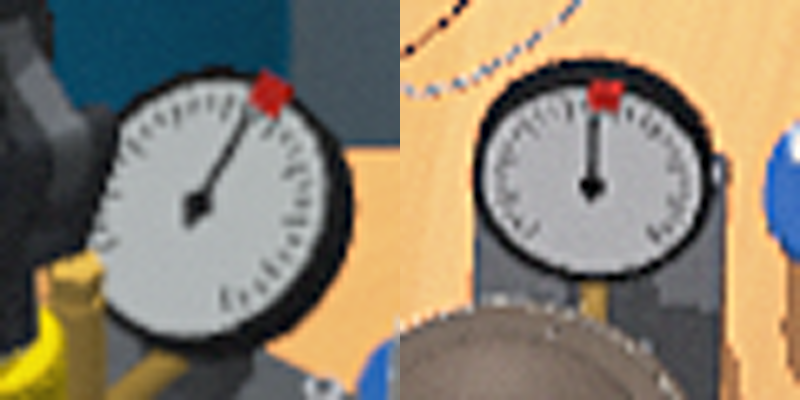

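Scene (left): centre (197,206), tip (248,115), tab (272,95). Top (right): centre (592,186), tip (597,113), tab (606,96). The needle is slightly short of the tab.

```bash
cat > ga.py <<'E'
from h import *
def res(name,pts,off,sc=400/60,O=(445.5,53),yaw=-.045):
    c=optics.get_calibration(name);q=gauge(np.array(pts)/sc+off,c,O,yaw)
    q=q-q[0];a=np.arctan2(q[:,0],q[:,1]);print(name,a.round(3),"left",(a[2]-a[1]).round(3),np.hypot(*q.T).round(1))
E
python3 - <<'E'
from ga import *
res("scene",[(197,206),(248,115),(272,95)],(290,140))
res("top",[(192,186),(197,113),(206,96)],(265,155))
E
```

```text
scene [0.    0.014 0.11 ] left 0.096 [ 0.  29.3 37.4]
top [0.    0.054 0.125] left 0.072 [ 0. 29. 36.]
```

Request:
send_rows(
  steps=[
    [[0,0,0,0.085,0],[0,0,0,0,0]],
  ],
)

```text
clock: 9.82
position: [446.8, 53.4, 92.2]
ee_rot: [0.245, 0.969, 0.012, 0.015]
contact_force: [1.3, 1.5, 0.3]
gripper_width: 32.9
```

```bash
python3 chk.py 91
python3 - <<'E'
from h import *
p,d=optics.get_image("scene");q,_=optics.get_image("top")
f=lambda a,s:cv2.resize(a,(s,s),interpolation=cv2.INTER_CUBIC)
cv2.imwrite("pics/g5.png",np.hstack([f(p[140:200,290:350],400),f(q[155:215,265:325],400)]))
E
```

```text
9.8167 [446.8  53.4  92.2] j6 -2.549 yaw 1.077 tilt [ 0.034  0.017 -0.999] F [1.3 1.5 0.3] [-0.79  0.1  -0.05] w 32.907806492718585
tool shift to target [ 1.9 -0.3  1.2]
```

View pics/g5.png

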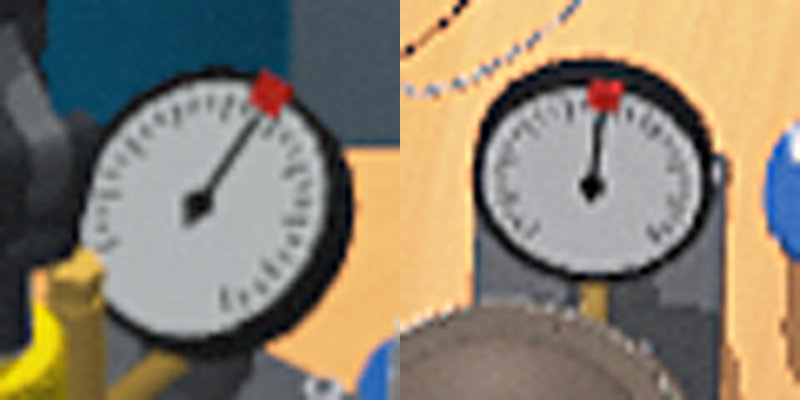

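The needle now points at the middle of the tab in both views: scene tip (258,118) against tab (272,95), top tip (603,113) against tab (606,96). Releasing, then turning the hand above the knob for the ring.

Request:
send_rows(
  steps=[
    [[0,0,0,0,1],[0,0,0,0,1],[0,0,0,0,1],[0,0,0,0,1],[0,0,0,0,1],[0,0,0,0,1],[0,0,-1.5,0,1],[0,0,-1.5,0,1],[0,0,-1.5,0,1],[0,0,0,0,1]],
  ],
)

```text
clock: 10.75
position: [443.9, 51.9, 137.5]
ee_rot: [0.242, 0.97, 0.013, 0.014]
contact_force: [0.1, 0.2, 0.0]
gripper_width: 85.5
```

Request:
send_rows(
  steps=[
    [[0,0,0,-0.12,1],[0,0,0,-0.12,1],[0,0,0,-0.12,1],[0,0,0,-0.12,1],[0,0,0,-0.12,1],[0,0,0,-0.12,1],[0,0,0,-0.12,1],[0,0,0,-0.06,1],[0,0,0,0,1]],
  ],
)

```text
clock: 11.5
position: [441.8, 51.3, 133.8]
ee_rot: [-0.223, 0.975, 0.007, 0.017]
contact_force: [0.8, -0.2, -0.1]
gripper_width: 85.4
```

```bash
python3 chk.py 55
```

```text
11.5 [441.8  51.3 133.8] j6 -1.598 yaw 2.02 tilt [ 0.031  0.021 -0.999] F [ 0.8 -0.2 -0.1] [-0.01  0.04  0.02] w 85.3950948217273
tool shift to target [-1.2  0.6 78.9]
```

Request:
send_rows(
  steps=[
    [[0,0,1.5,0,1],[0,0,1.5,0,1],[0,0,1.5,0,1],[0,0,0,0,1],[0,0,0,0,1]],
  ],
)

```text
clock: 11.92
position: [443.2, 52.3, 86.5]
ee_rot: [-0.219, 0.976, 0.007, 0.018]
contact_force: [-0.4, 0.1, 0.9]
gripper_width: 85.4
```

```bash
python3 chk.py 55
```

```text
11.9167 [443.2  52.3  86.5] j6 -1.605 yaw 2.012 tilt [ 0.031  0.021 -0.999] F [-0.4  0.1  0.9] [ 0.04 -0.01 -0.04] w 85.4340562146035
tool shift to target [-1.1  0.6 31.6]
```

Request:
send_rows(
  steps=[
    [[-0.1,0,1.1,0,1],[0,0,1.1,0,1],[0,0,0.9,0,1],[0,0,0,0,1],[0,0,0,0,1]],
  ],
)

```text
clock: 12.33
position: [447.5, 54.3, 57.7]
ee_rot: [-0.217, 0.976, 0.007, 0.021]
contact_force: [0.1, -0.2, -0.4]
gripper_width: 85.6
```

```bash
python3 chk.py 55
```

```text
12.3333 [447.5  54.3  57.7] j6 -1.609 yaw 2.008 tilt [ 0.037  0.023 -0.999] F [ 0.1 -0.2 -0.4] [-0.02  0.08 -0.05] w 85.64959150897772
tool shift to target [2.5 0.8 2.6]
```

Request:
send_rows(
  steps=[
    [[0.2,0.05,0.3,0,1],[0,0,0,0,0],[0,0,0,0,0],[0,0,0,0,0],[0,0,0,0,0],[0,0,0,0,0],[0,0,0,0,0]],
  ],
)

```text
clock: 12.92
position: [447.3, 53.3, 57.8]
ee_rot: [-0.217, 0.976, 0.007, 0.023]
contact_force: [0.1, 0.2, -2.7]
gripper_width: 49.8
```

```bash
python3 chk.py 55
```

```text
12.9167 [447.3  53.3  57.8] j6 -1.612 yaw 2.008 tilt [ 0.043  0.024 -0.999] F [ 0.1  0.2 -2.7] [ 0.01 -0.13  0.05] w 49.83943647443337
tool shift to target [1.9 1.5 2.7]
```

Request:
send_rows(
  steps=[
    [[0,0,0,0.12,0],[0,0,0,0.12,0],[0,0,0,0.12,0],[0,0,0,0.12,0],[0,0,0,0.12,0],[0,0,0,0.1,0]],
  ],
)

```text
clock: 13.42
position: [447.1, 53.5, 57.8]
ee_rot: [0.142, 0.99, 0.013, 0.018]
contact_force: [1.1, 1.2, -1.4]
gripper_width: 49.8
```

```bash
python3 chk.py 55
```

```text
13.4167 [447.1  53.5  57.8] j6 -2.339 yaw 1.286 tilt [ 0.04   0.02  -0.999] F [ 1.1  1.2 -1.4] [-0.83 -0.03  0.19] w 49.81974731179529
tool shift to target [ 2.2 -0.2  2.7]
```

Request:
send_rows(
  steps=[
    [[0,0,0,0.06,0],[0,0,0,0.04,0],[0,0,0,0,0]],
  ],
)

```text
clock: 13.67
position: [447.1, 53.6, 57.8]
ee_rot: [0.19, 0.982, 0.011, 0.017]
contact_force: [1.5, 0.3, -2.2]
gripper_width: 50.2
```

```bash
python3 chk.py 55
```

```text
13.6667 [447.1  53.6  57.8] j6 -2.443 yaw 1.189 tilt [ 0.037  0.016 -0.999] F [ 1.5  0.3 -2.2] [-0.87 -0.07  0.71] w 50.17276883575992
tool shift to target [ 2.1 -0.5  2.7]
```

Request:
send_rows(
  steps=[
    [[0,0,0,0.03,0],[0,0,0,0.03,0]],
  ],
)

```text
clock: 13.83
position: [447.1, 53.7, 57.8]
ee_rot: [0.214, 0.977, 0.01, 0.016]
contact_force: [0.5, 0.3, -1.3]
gripper_width: 49.9
```

```bash
python3 chk.py 55
```

```text
13.8333 [447.1  53.7  57.8] j6 -2.497 yaw 1.139 tilt [ 0.036  0.013 -0.999] F [ 0.5  0.3 -1.3] [-0.43  0.12  1.11] w 49.896807297389955
tool shift to target [ 2.1 -0.7  2.8]
```

The torque about z rose from 0.19 to 1.1 N·m, so the ring is against its stop. Releasing and retreating to check.

Request:
send_rows(
  steps=[
    [[0,0,0,0,1],[0,0,0,0,1],[0,0,0,0,1],[0,0,0,0,1],[0,0,0,0,1],[0,0,0,0,1],[0,0,-2,0,1],[0,0,-2,0,1],[0,0,-2,0,1],[0,0,-2,0,1]],
  ],
)

```text
clock: 14.67
position: [441.0, 51.3, 136.9]
ee_rot: [0.219, 0.976, 0.009, 0.012]
contact_force: [0.1, -0.8, -0.4]
gripper_width: 85.2
```

Request:
send_rows(
  steps=[
    [[0,0,-2,0,1],[0,0,-2,0,1],[0,0,0,0,1],[0,0,0,0,1]],
  ],
)

```text
clock: 15.0
position: [441.4, 51.3, 183.4]
ee_rot: [0.219, 0.976, 0.012, 0.016]
contact_force: [-0.7, 0.4, -0.3]
gripper_width: 85.4
```

```bash
python3 chk.py 55
python3 - <<'E'
from h import *
s=st();c=wcal(s);w,d=optics.get_image("wrist");np.savez("pics/w6.npz",p=w,d=d,**c)
p,d=optics.get_image("scene");q,_=optics.get_image("top")
f=lambda a,s:cv2.resize(a,(s,s),interpolation=cv2.INTER_CUBIC)
A=np.hstack([f(p[140:200,290:350],400),f(q[155:215,265:325],400)])
B=cv2.resize(w[100:200,220:420],(400,200),interpolation=cv2.INTER_CUBIC)
C=cv2.resize(w,(400,250))[:200]
cv2.imwrite("pics/g6.png",np.vstack([A,np.hstack([B,C])]))
E
```

```text
15.0 [441.4  51.3 183.4] j6 -2.499 yaw 1.13 tilt [ 0.036  0.016 -0.999] F [-0.7  0.4 -0.3] [0.01 0.04 0.01] w 85.40644908254167
tool shift to target [1.200e+00 1.000e-01 1.284e+02]
```

View pics/g6.png

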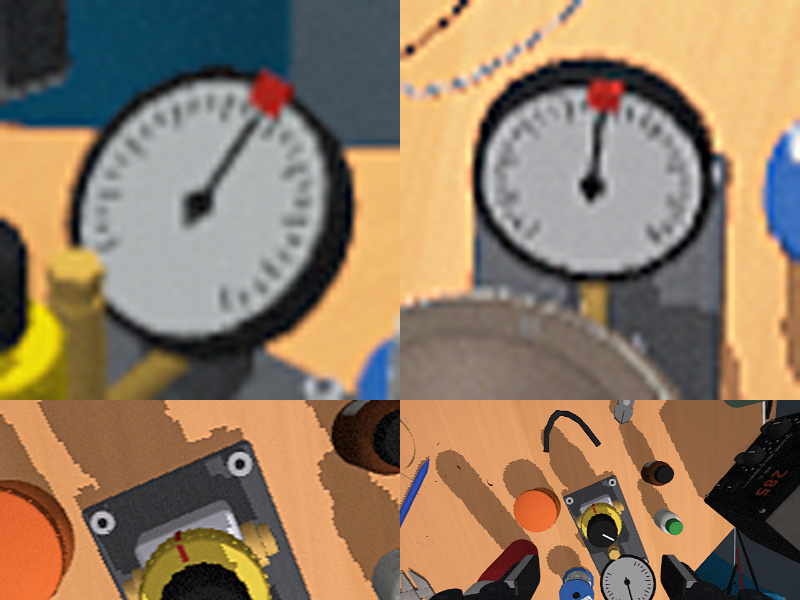

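The needle is still on the tab and the bystanders are in place. The ring's mark is at wrist pixel (310.5,174); comparing its angle with the start.

Run:
```python
from h import *
for f,m in(("w2",(310,180)),("w6",(310.5,174))):
    z=np.load(f"pics/{f}.npz");c={k:z[k] for k in("K","rvec","tvec")}
    p=z["p"];h=p.astype(int);mask=(h[...,2]>110)&(h[...,1]<70)&(h[...,0]<70);v,u=np.nonzero(mask[155:195,295:330]);m2=(u.mean()+295,v.mean()+155) if len(u) else m
    for q in(m,m2):
        d=ray_z(*q,83,c)-np.array([445,53.5,0]);print(f,q,np.arctan2(d[1],d[0])%6.283,np.hypot(*d[:2]))
```

```text
w2 (310, 180) 3.0926606343236966 19.160457312833845
w2 (np.float64(309.1818181818182), np.float64(179.45454545454544)) 3.1131204343441103 19.762768436480894
w6 (310.5, 174) 3.0913218692237088 20.961292182469126
w6 (np.float64(310.5), np.float64(175.63333333333333)) 3.116202403168639 19.799347170353876
```

Start and end mark angles agree to 0.003 rad, so the ring is back at its stop.

```bash
python3 -c "
from bench import job;print(job.job_done())"
```

```text
the job is handed in; nothing more can be done
None
```

The regulator is set to the red tab and locked again, and the job is handed in at about 15 s on the robot clock.

- **Loosening:** I turned the lock ring about 0.81 rad counter-clockwise. Its red mark showed 0.82 rad.
- **Setting:** I turned the black knob about 1.59 rad clockwise in one grasp, until the needle pointed at the tab.
- **Tightening:** I turned the ring clockwise until the torque at the wrist rose from 0.2 to 1.1 N·m, which I took as the stop.

**Last checks:**
- **Needle:** it was still at the middle of the tab in both the scene and top pictures. I judged this by eye, to roughly 0.03 rad.
- **Ring:** the mark was back within about 0.003 rad of its starting angle.
- **Bystanders:** the bottles, tub, spool and can looked undisturbed in the last wrist view. I did not measure their positions again.
- **Hand:** the gripper was open and clear above the regulator.

**Disagreement:** my estimates of the knob axis differed by up to 8 mm between views, and quick descents drifted up to 10 mm sideways. I corrected this before each grip, and contact forces in the readings taken after each move stayed under 3 N.

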